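# Close and lock the curing pot

## Robot

A 6-joint arm with a two-finger parallel gripper is mounted at the origin on the work surface. World frame = base frame: x ahead of the robot, y to its left, z up, the work surface at z = 0. Lengths are in m, angles in degrees, forces in N, time in s.
With the tool pointing down it reaches from about 0.4 to 0.825 m from the base axis. Payload 7 kg.
Tool frame: the origin (TCP) lies midway between the tips of the shut fingers; the grasp point (between the pads) lies r.grip_depth behind it (r.grip_depth is the distance from the TCP to the grasp point, in m); z points along the fingers, y is the line along which they close (so a half turn about z gives the same grasp; the last joint's range is limited). The gripper opens to 88 mm and grips with 3 to 60 N. Pads are 19 mm wide; open, the fingers measure 130 mm over their backs; the gripper's body (78 mm by 193 mm) begins 47 mm behind the grasp point.
Start: joints at [-48.18, 20.546, 0.682, 0, -70.136, -16.507], TCP at [0.289, -0.61, 0.227] pointing down, gripper open.
Joint ranges: [-176.03, 176.03], [-82.01, 121.73], [-58.28, 71.71], [-173.87, 95.51], [-174.79, -0.11], [-173.66, 173.66]. Speed limits (degrees/s): [136.94, 136.94, 172.46, 180, 180, 180].

## Interface

Orientations are given as [roll, pitch, yaw] about the fixed x, y, z axes, in that order (R = Rz(yaw) Ry(pitch) Rx(roll)).
In Python, from plant import r, capture gives the robot as it stands (r), with the cameras as plain functions.
- The arm moves only by the tool drive_effector, called after "Call:" by a JSON object that holds its "name" and its "arguments", one argument or row to a line. Schema: {"type":"object","properties":{"plan":{"type":"object","properties":{"moves":{"type":"array","items":{"type":"array","items":{"type":"number"},"minItems":6,"maxItems":6},"minItems":1,"maxItems":12}},"additionalProperties":false,"required":["moves"]},"aperture":{"type":"number"},"grip_force":{"type":"number"},"only":{"type":"string"},"quiet":{"type":"boolean"},"lines":{"type":"string"}},"required":["plan"],"additionalProperties":false}. plan is an object whose key "moves" holds a list of rows, 1 to 12 of them, each of 6 numbers: dx, dy, dz in m, then a rotation vector rx, ry, rz in degrees; each row is the pose to reach, as a shift and turn from the pose commanded when the call began, along the tool's axes at that moment; what a row does not reach only later rows make up. A row lasts 1/12 s, in which the tool goes at most 0.0417 m and 7.16 degrees, less where a joint would pass 70% of its speed; a pose out of reach is approached as far as the arm can. aperture is the finger opening in m, set as the call begins (left out keeps the last). The fingers move at their own pace and stop on an object; grip_force is the grip in N (left out, the last holds). Time passes only in rows, so rows that do not move let the fingers close. The tool returns the time, the measured TCP pose, the force, the opening and the grip force at its end. only (a regular expression) keeps the lines of the reply that match it, lines (a string "A,B") keeps lines A to B, and quiet returns only ok. Input that does not fit is refused with a message, and nothing moves.
- r.get_state(): the state, without advancing time (a new reading comes with each control period).
- capture(name): name is "side" or "top"; returns a dict with "frame" (400x640x3 uint8, red, green, blue), "z_map" (400x640 float32, m along the optical axis (not along the pixel's ray), 0 where there is no reading), "fx", "fy", "cx", "cy" (pixels), "cam_to_world" (4x4, takes a point from camera to world coordinates). Camera axes: x right, y down, z forward; pixel columns grow to the right and rows downward; lengths in m; the calibration is good to about 2 mm. A picture is of the moment at which its call begins.
- r.close_job(): hands the job in; it is judged then, once.
The state is a dict: "time_s": time; "joints": joint angles; "qd": joint speeds; "joint_torque": joint torques, N m; "tcp_pos": TCP position; "eef_rot": TCP orientation; "contact_force": force on the tool from outside, world axes, zero at the start; "moment": the same for the moment, N m; "gripper_width": finger opening in m; "gripper_force": force on a finger pad.
Only numpy, scipy, OpenCV 4.12 (cv2) and the standard library are available. Lean on these libraries where they do the work, as an engineer would, in place of code of your own. Each camera call takes 0.05 s, during which the arm holds its last target. There are 200 camera calls.

## Task

Close the dental curing pot: lift the loose lid by its handle, set it level on the pot's threaded neck, turn it back (anticlockwise from above) until it drops into the thread, then screw it clockwise fully home. Last, swing the red-handled locking bar over and press it down flat across the lid's rim; let go of everything and leave the carton, the plaster cast and the amber jar where they are.

Things in the scene. Friction and masses are not known exactly. Their poses are not given: they have to be found in the camera images.
- lid: Round aluminium lid, 148 mm across, 78 mm tall with its handle, 0.35 to 0.65 kg, right way up on the bench. Origin: centre of the skirt's lower edge, z up. Disc top at z = 42 mm. The skirt (inner radius 70 mm) carries four inward lugs at the lid's +x, +y, -x, -y: 7 mm thick, centres at z = 6 mm, tips 59.5 mm from the axis
- lid_grip (a point): Centre of the lid's black fin handle, 65 mm above the lid's origin, on its axis. The fin is 96 mm long along x, 22 mm wide along y, and rises from 42 to 78 mm above the lid's origin; yellow stripe on top. Grip it across its 22 mm
- pot: Curing pot, dark blue, fixed to the bench. Origin: centre of its underside, z up. Body 156 mm across, 76 mm high; a gauge sticks out at +x to x = 101 mm. The aluminium neck above is 114 mm across, lip at z = 115 mm. The lid's origin is above this origin by about 97 mm resting on the thread's top (up to 106 on the stops), 85 mm dropped into the thread, 80 mm screwed home
- pot_lip (a point): Centre of the neck's lip. The neck has a four-start right-hand thread, 132 mm across, with entry gaps every 90 degrees at an unreported angle. Lid on top: turned back (anticlockwise) at most 90 degrees it meets a stop over the gaps and drops 12 mm by its weight if not held up; clockwise a stop blocks it. Once dropped: 75 degrees clockwise to the stop at home. Needs under 0.5 N m
- lock_bar (a joint): Locking bar's angle, rad: 0 = closed, level along the pot's -y, 1 to 2 mm above the home lid's rim; pi/2 = upright; starts at 1.85 to 2.15, leaning back to the pot's +y (end stop 2.25). Stiff (0.2 N m): stays where left. Bar 16 mm wide, 12 mm thick, passes clear of the fin handle however that stands. Cannot close over a lid that is not home
- lock_bar_hinge (a point): Hinge of the locking bar on its steel bracket, at the pot's x = 64, y = 80, z = 128 mm; the axis runs along the pot's x, the bar swings in the pot's y-z plane
- lock_bar_tip (a point): Free end of the locking bar, 175 mm from its hinge, on its centre line. The last 55 mm are a red handle 22 mm wide (pot's x) and 18 mm thick
- carton: White carton, 75 x 130 x 45 mm, origin under its centre; leave it
- cast: Cream plaster dental cast, 77 x 72 x 34 mm, origin under its round part; leave it
- bottle: Amber jar with black cap, 56 mm across, 85 mm tall, origin under its centre; leave it

How it is judged (in metres and radians):
On the way, in this order (a step that is already met when the one before it is completed fails the run):
1. the lid has been lifted off the bench (height (world z) of lid above 0.02 m), for 0.2 s.
2. the lid has dropped into the thread's entry gaps, centred and level on the neck (horizontal distance between lid and pot below 0.006 m and z of lid in the frame of pot below 0.089 m and angle between lid's own z axis and vertical below 0.06 rad), for 0.1 s.
3. the lid is screwed home, with the locking bar still up (horizontal distance between lid and pot below 0.006 m and z of lid in the frame of pot below 0.0815 m and value of joint lock_bar above 0.3 rad), for 0.1 s.
4. the locking bar is pressed down flat (value of joint lock_bar below 0.06 rad), for 0.1 s.
At the end, for the whole second after the job is handed in: The lid is screwed home: centred on the pot within 6 mm, level within 0.05 rad, no more than 1.5 mm above its fully home height, at rest; the locking bar lies flat across its rim (below 0.06 rad); nothing is held (horizontal distance between lid and pot below 0.006 m and z of lid in the frame of pot below 0.0815 m and angle between lid's own z axis and vertical below 0.05 rad and value of joint lock_bar below 0.06 rad and linear speed of lid below 0.01 m/s); the robot touches nothing.
It fails at once if the carton, the cast or the jar is moved by more than 30 mm (distance of any of carton, cast, bottle from where it was at the start of the episode above 0.03 m).
It fails at once if the jar is tipped over (angle between bottle's own z axis and vertical above 0.5 rad).
It also fails if it takes over 70 s, if anything falls off the work surface, if the arm or the gripper's body presses on something with over 40 N, if the wrist force passes 120 N, or if a joint passes its speed limit or range.

## Working session

There is one attempt and no reset: what is moved stays moved. The work goes in short steps, Python scripts to look and compute and a tool call to move; the robot and the scene stay as the last step left them, time stands still between calls to the robot, and variables do not carry over. Pictures are saved under pics/ and viewed, at most 10 in all, crops included, and the job is handed in when it is done.

```bash
ls; mkdir -p pics; cat > h.py <<'E'
import numpy as np, cv2
from plant import r, capture
from scipy.spatial.transform import Rotation as R
def cap(n):
    c=capture(n); z=c["z_map"]; T=np.array(c["cam_to_world"])
    v,u=np.mgrid[0:z.shape[0],0:z.shape[1]]
    P=np.stack([(u-c["cx"])/c["fx"]*z,(v-c["cy"])/c["fy"]*z,z],-1)
    return c,P@T[:3,:3].T+T[:3,3]
def save(f,n): cv2.imwrite("pics/"+n,cv2.cvtColor(f,cv2.COLOR_RGB2BGR))
E
python3 - <<'E'
from h import *
for n in("top","side"):
    c,P=cap(n); save(c["frame"],n+"0.png"); np.save(n+"0.npy",P); print(n,np.round(c["cam_to_world"],3).tolist(),c["fx"])
print(r.grip_depth, r.get_state())
E
```

```text
pics
plant.py
top [[-0.131, -0.971, 0.198, 0.474], [-0.991, 0.128, -0.029, 0.029], [0.003, -0.2, -0.98, 0.831], [0.0, 0.0, 0.0, 1.0]] 400.4259272515368
side [[-0.675, -0.501, 0.542, 0.202], [-0.738, 0.464, -0.49, 0.409], [-0.006, -0.731, -0.683, 0.643], [0.0, 0.0, 0.0, 1.0]] 383.41391962379635
0.0188 {'time_s': 0.1, 'joints': array([-4.81800873e+01,  2.05865794e+01,  6.38670202e-01, -1.87290845e-02,
       -7.01368887e+01, -1.65069440e+01]), 'qd': array([ 0.11779792, -0.00059245,  0.02294502, -0.02814385,  0.00467297,
       -0.05336104]), 'joint_torque': array([-1.21684901e-03, -5.84163415e+01,  2.93753475e+01,  7.01552600e+00,
        1.01990064e-02, -6.95363315e-05]), 'tcp_pos': array([ 0.28838992, -0.60979287,  0.22571907]), 'eef_rot': array([ 1.79913694e+02, -7.21424751e-03, -1.54693403e+02]), 'contact_force': array([-0.30653743,  0.89639175,  0.5128308 ]), 'moment': array([0.03080133, 0.02087685, 0.064803  ]), 'gripper_force': 0.0, 'gripper_width': 0.08779383246660129}
```

View pics/top0.png

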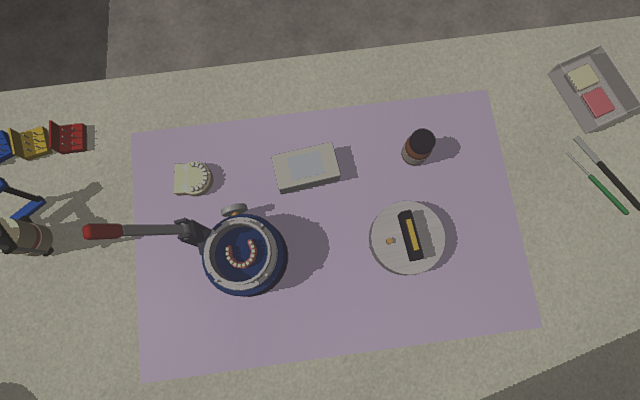

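View pics/side0.png

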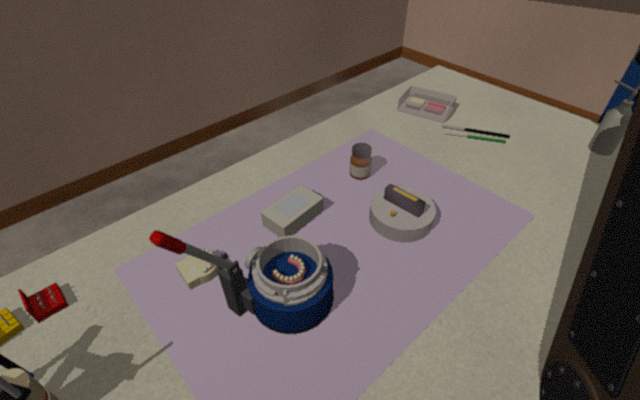

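The top view shows the lid at (407,238), with its fin and yellow stripe at (411,236). The pot neck is at (241,252), the gauge at (234,210), and the red handle at (100,231), leaning towards world +y. The jar is at (418,147), the carton at (306,167) and the cast at (193,178).

```bash
python3 - <<'E'
from h import *
def fitc(p):
    A=np.c_[2*p,np.ones(len(p))];s=np.linalg.lstsq(A,(p**2).sum(1),rcond=None)[0];return s[:2],np.sqrt(s[2]+s[:2]@s[:2])
for n in("top","side"):
    P=np.load(n+"0.npy");f=cv2.cvtColor(cv2.imread(f"pics/{n}0.png"),cv2.COLOR_BGR2HSV)
    H,S,V=[f[...,i].astype(int) for i in range(3)]
    X,Y,Z=P[...,0],P[...,1],P[...,2]
    print(n)
    y=(abs(H-25)<8)&(S>120)&(V>90)&(Z>.06)&(Z<.09)&(Y<0)
    q=P[y];m=q.mean(0);e=np.linalg.eigh(np.cov(q[:,:2].T));print("stripe",y.sum(),m,np.degrees(np.arctan2(*e[1][::-1,1])),np.ptp(q@np.r_[e[1][:,1],0]))
    disc=(abs(Z-.042)<.004)&(np.hypot(X-m[0],Y-m[1])<.1)&(S<60)
    c=P[disc];hull=cv2.convexHull(c[:,:2].astype(np.float32))[:,0];print("disc",disc.sum(),np.median(c[:,2]),cv2.minEnclosingCircle(hull),fitc(hull))
    red=((H<8)|(H>172))&(S>130)&(Z>.15);q=P[red]
    print("red",red.sum(),q.mean(0),q.min(0),q.max(0))
    # pot neck lip
    lip=(abs(Z-.115)<.004)&(Y>.0)&(S<70);num,l,st,ce=cv2.connectedComponentsWithStats(lip.astype(np.uint8))
    k=1+np.argmax(st[1:,4]);q=P[l==k];hull=cv2.convexHull(q[:,:2].astype(np.float32))[:,0];print("lip",st[k],cv2.minEnclosingCircle(hull),fitc(hull),np.median(q[:,2]))
    for nm,b in(("zhist",(Z>.135)&(Y>.05)),):
        q=P[b];print(nm,b.sum());
        for z0 in np.arange(.13,.34,.02):
            s=q[(q[:,2]>z0)&(q[:,2]<z0+.02)]
            if len(s)>3:print(round(z0,2),len(s),s.mean(0).round(4))
E
```

```text
top
stripe 169 [ 0.54965779 -0.15650377  0.07879127] -174.6446818428425 0.0596202402811602
disc 3504 0.04197148315886784 ((0.5499544739723206, -0.1566358208656311), 0.07403482496738434) (array([ 0.54996697, -0.15662972]), np.float64(0.0734865919530172))
red 107 [0.58921017 0.33182577 0.29333802] [0.47406068 0.02867523 0.27030187] [0.60246095 0.35012596 0.83137776]
lip [207 220  64  65 588] ((0.5557364225387573, 0.16575972735881805), 0.057703811675310135) (array([0.55573104, 0.16568661]), np.float64(0.05706299905034336)) 0.11443231629640838
zhist 1402
0.13 211 [0.6068 0.2769 0.1415]
0.15 120 [0.6036 0.2671 0.16  ]
0.17 132 [0.602  0.2787 0.18  ]
0.19 133 [0.5998 0.2906 0.1995]
0.21 155 [0.598  0.3021 0.2201]
0.23 185 [0.5958 0.3146 0.2409]
0.25 252 [0.5944 0.3254 0.26  ]
0.27 214 [0.5927 0.3367 0.276 ]
side
stripe 88 [ 0.54627073 -0.15598043  0.07923666] -174.92606939657722 0.05881216724981109
disc 1597 0.042479075378307196 ((0.5465993285179138, -0.15460635721683502), 0.07532339543104172) (array([ 0.54800523, -0.15374021]), np.float64(0.07371808750417559))
red 995 [0.35748382 0.19041716 0.30658672] [ 0.11895536 -0.64837023  0.17670732] [0.59922056 0.40892773 0.64315962]
lip [256 236  66  54 664] ((0.5537117719650269, 0.16728341579437256), 0.058489855378866196) (array([0.55399692, 0.16769579]), np.float64(0.05746981169638667)) 0.1151663515812762
zhist 15849
0.13 483 [1.4371 0.2543 0.1422]
0.15 547 [1.5226 0.2254 0.1604]
0.17 583 [1.2336 0.1565 0.1802]
0.19 614 [0.6202 0.1451 0.2   ]
0.21 723 [0.2253 0.1238 0.2206]
0.23 1083 [0.2174 0.124  0.2407]
0.25 1296 [0.2183 0.1298 0.2601]
0.27 1529 [0.2198 0.1306 0.2801]
0.29 1726 [0.1529 0.1    0.3003]
0.31 1813 [0.1545 0.0982 0.3197]
0.33 1576 [0.164  0.0881 0.3397]
```

```bash
cat > d.py <<'E'
import sys
from h import *
# target x y z yaw -> shift/turn in tool axes
x,y,z,yaw=map(float,sys.argv[1:5]); s=r.get_state()
A=R.from_euler("xyz",s["eef_rot"],degrees=True); B=R.from_euler("xyz",[180,0,yaw],degrees=True)
print(A.inv().apply(np.array([x,y,z])-s["tcp_pos"]).round(4).tolist(),(A.inv()*B).as_rotvec(degrees=True).round(2).tolist(),np.round(s["joints"],1),round(s["time_s"],2))
E
python3 d.py .549 -.156 .14 -174.8
```

Call:
{"name": "drive_effector", "arguments": {
  "plan": {"moves": [[-0.04,0.03,0.0,0,0,2],[-0.43,0.299,0.086,0,0,20],[-0.43,0.299,0.086,0,0,20],[-0.43,0.299,0.086,0,0,20],[-0.43,0.299,0.086,0,0,20],[-0.43,0.299,0.086,0,0,20],[-0.43,0.299,0.086,0,0,20],[-0.43,0.299,0.086,0,0,20],[-0.43,0.299,0.086,0,0,20],[-0.43,0.299,0.086,0,0,20],[-0.43,0.299,0.086,0,0,20],[-0.43,0.299,0.086,0,0,20]]},
  "aperture": 0.07
}}

```text
time_s: 1.1
tcp_pos: [0.5326, -0.1839, 0.1464]
eef_rot: [180.0, -0.0, -174.7]
contact_force: [0.3, -0.4, 0.1]
gripper_width: 0.0701
gripper_force: 0.0
```

```bash
python3 d.py .549 -.156 .14 -174.8
```

```text
[-0.0189, 0.0263, 0.0064] [0.01, -0.0, 0.12] [  0.8  13.9 -19.9  -0.  -56.1 -85.5] 1.1
```

Call:
{"name": "drive_effector", "arguments": {
  "plan": {"moves": [[-0.019,0.0263,0.006,0,0,0],[-0.019,0.0263,0.006,0,0,0],[-0.019,0.0263,0.006,0,0,0]]}
}}

```text
time_s: 1.35
tcp_pos: [0.5489, -0.1563, 0.1398]
eef_rot: [180.0, -0.1, -174.5]
contact_force: [0.1, -1.0, 0.1]
gripper_width: 0.0703
gripper_force: 0.0
```

```bash
python3 d.py .549 -.156 .048 -174.8
```

```text
[-0.0003, 0.0003, 0.0918] [0.01, -0.1, 0.29] [  3.7  15.  -19.4  -0.  -55.7 -88.2] 1.35
```

Call:
{"name": "drive_effector", "arguments": {
  "plan": {"moves": [[0,0,0.03,0,0,0],[0,0,0.06,0,0,0],[0,0,0.085,0,0,0],[0,0,0.0918,0,0,0],[0,0,0.0918,0,0,0],[0,0,0.0918,0,0,0]]}
}}

```text
time_s: 1.85
tcp_pos: [0.5488, -0.1588, 0.0497]
eef_rot: [-180.0, 0.0, -174.7]
contact_force: [-0.7, 0.3, 0.9]
gripper_width: 0.0705
gripper_force: 0.0
```

Call:
{"name": "drive_effector", "arguments": {
  "plan": {"moves": [[0,0,0,0,0,0],[0,0,0,0,0,0],[0,0,0,0,0,0],[0,0,0,0,0,0],[0,0,0,0,0,0],[0,0,0,0,0,0],[0,0,0,0,0,0],[0,0,0,0,0,0]]},
  "aperture": 0.01,
  "grip_force": 40
}}

```text
time_s: 2.52
tcp_pos: [0.5487, -0.1577, 0.049]
eef_rot: [180.0, 0.0, -174.7]
contact_force: [-1.5, 5.4, 2.9]
gripper_width: 0.0217
gripper_force: 2.4
```

Call:
{"name": "drive_effector", "arguments": {
  "plan": {"moves": [[0,0,0,0,0,0],[0,0,0,0,0,0],[0,0,-0.01,0,0,0],[0,0,-0.03,0,0,0],[0,0,-0.07,0,0,0],[0,0,-0.11,0,0,0],[0,0,-0.15,0,0,0],[0,0,-0.17,0,0,0],[0,0,-0.17,0,0,0]]}
}}

```text
time_s: 3.27
tcp_pos: [0.5509, -0.1587, 0.2251]
eef_rot: [-179.9, 0.5, -174.7]
contact_force: [0.5, -0.7, -3.5]
gripper_width: 0.0219
gripper_force: 40.0
```

```bash
python3 d.py .555 .1665 .22 -174.8
python3 - <<'E'
from h import *
print(r.get_state()["moment"],r.get_state()["gripper_force"])
c,P=cap("side");save(c["frame"],"side1.png")
E
```

```text
[-0.0343, 0.3234, 0.0047] [-0.11, 0.49, 0.14] [  3.5  10.8 -13.    0.1 -65.7 -88.2] 3.27
[-0.04848783 -0.22435802  0.04417212] 39.998077154159546
```

View pics/side1.png

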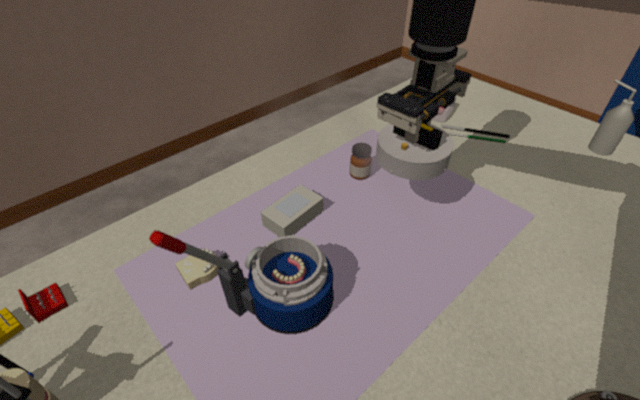

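The lid hangs level in the gripper at (415,150), and the bar and the other objects are unchanged. Next I carry it over the pot.

Call:
{"name": "drive_effector", "arguments": {
  "plan": {"moves": [[0,0.03,0,0,0.1,0],[-0.005,0.07,0,0,0.3,0],[-0.01,0.11,0,0,0.5,0],[-0.015,0.15,0,0,0.5,0],[-0.02,0.19,0,0,0.5,0],[-0.025,0.23,0,0,0.5,0],[-0.03,0.27,0,0,0.5,0],[-0.034,0.3,0.003,0,0.5,0],[-0.034,0.32,0.0047,0,0.5,0],[-0.034,0.3234,0.0047,0,0.5,0],[-0.034,0.3234,0.0047,0,0.5,0]]}
}}

```text
time_s: 4.23
tcp_pos: [0.5511, 0.1679, 0.2117]
eef_rot: [-179.9, -0.7, -174.6]
contact_force: [-0.5, -0.2, -5.5]
gripper_width: 0.0218
gripper_force: 40.0
```

```bash
python3 d.py .555 .1665 .153 -174.8
python3 - <<'E'
from h import *
for n in("top","side"):
    c,P=cap(n);save(c["frame"],n+"2.png");np.save(n+"2.npy",P)
    Z=P[...,2];S=cv2.cvtColor(c["frame"],cv2.COLOR_RGB2HSV)[...,1]
    z0=r.get_state()["tcp_pos"][2]-.049+.042
    m=(abs(Z-z0)<.006)&(np.hypot(P[...,0]-.555,P[...,1]-.1665)<.085)&(S<60)
    q=P[m];h=cv2.convexHull(q[:,:2].astype(np.float32));A=np.c_[q[:,:2],np.ones(len(q))]
    print(n,m.sum(),np.median(q[:,2]),z0,cv2.minEnclosingCircle(h),np.linalg.lstsq(A,q[:,2],rcond=None)[0])
E
```

```text
[-0.0045, -0.0016, 0.0586] [-0.1, -0.74, 0.22] [  36.2   12.3  -12.6   -0.3  -65.7 -120.6] 4.23
top 1825 0.20485932139632101 0.20521633053686408 ((0.5526372790336609, 0.16660724580287933), 0.07394395023584366) [-0.01419308 -0.00328699  0.2126039 ]
side 3041 0.20594847253948784 0.2057329134033898 ((0.5501178503036499, 0.16808941960334778), 0.07443663477897644) [-0.00304713 -0.00713395  0.20870101]
```

Call:
{"name": "drive_effector", "arguments": {
  "plan": {"moves": [[-0.0035,-0.0008,0.02,0,-0.4,0],[-0.0035,-0.0008,0.04,0,-0.4,0],[-0.0035,-0.0008,0.045,0,-0.4,0],[-0.0035,-0.0008,0.048,0,-0.4,0],[-0.0035,-0.0008,0.048,0,-0.4,0],[-0.0035,-0.0008,0.048,0,-0.4,0]]}
}}

```text
time_s: 4.83
tcp_pos: [0.5563, 0.1663, 0.1671]
eef_rot: [180.0, -0.0, -174.7]
contact_force: [-0.5, -0.1, -3.9]
gripper_width: 0.0218
gripper_force: 40.0
```

```bash
python3 d.py .5548 .1668 .153 -174.8
```

```text
[0.0014, 0.0006, 0.0141] [0.01, -0.04, 0.09] [  35.9   14.4  -16.3   -0.   -59.4 -120.6] 4.83
```

Call:
{"name": "drive_effector", "arguments": {
  "plan": {"moves": [[0.001,0.0004,0.004,0,0,0],[0.001,0.0004,0.008,0,0,0],[0.001,0.0004,0.011,0,0,0],[0.001,0.0004,0.012,0,0,0],[0.001,0.0004,0.012,0,0,0]]}
}}

```text
time_s: 5.25
tcp_pos: [0.5544, 0.1669, 0.1539]
eef_rot: [-180.0, -0.1, -174.7]
contact_force: [0.0, 0.1, -4.1]
gripper_width: 0.0219
gripper_force: 40.0
```

Call:
{"name": "drive_effector", "arguments": {
  "plan": {"moves": [[0,0,0.002,0,0,0],[0,0,0.003,0,0,0],[0,0,0.004,0,0,0],[0,0,0.004,0,0,0]]}
}}

```text
time_s: 5.58
tcp_pos: [0.5545, 0.1669, 0.1499]
eef_rot: [-180.0, -0.1, -174.7]
contact_force: [0.5, 0.3, -5.2]
gripper_width: 0.0217
gripper_force: 40.0
```

```bash
python3 d.py .5548 .1668 .146 -174.8
```

```text
[-0.0003, -0.0001, 0.0039] [-0.01, -0.12, 0.11] [ 3.610e+01  1.520e+01 -1.760e+01 -1.000e-01 -5.730e+01 -1.207e+02] 5.58
```

Call:
{"name": "drive_effector", "arguments": {
  "plan": {"moves": [[0,0,0.001,0,0,0],[0,0,0.002,0,0,0],[0,0,0.003,0,0,0],[0,0,0.004,0,0,0],[0,0,0.004,0,0,0]]}
}}

```text
time_s: 6.0
tcp_pos: [0.5547, 0.1669, 0.1465]
eef_rot: [-180.0, -0.1, -174.7]
contact_force: [0.0, 0.3, -1.0]
gripper_width: 0.0219
gripper_force: 40.0
```

Call:
{"name": "drive_effector", "arguments": {
  "plan": {"moves": [[0,0,0.001,0,0,0],[0,0,0.001,0,0,0]]}
}}

```text
time_s: 6.17
tcp_pos: [0.5547, 0.1669, 0.1463]
eef_rot: [180.0, -0.1, -174.7]
contact_force: [-3.6, -1.2, 5.1]
gripper_width: 0.0221
gripper_force: 40.0
```

Call:
{"name": "drive_effector", "arguments": {
  "plan": {"moves": [[0,0,0,0,0,0],[0,0,0,0,0,0],[0,0,0,0,0,-4],[0,0,0,0,0,-8],[0,0,0,0,0,-12],[0,0,0,0,0,-16],[0,0,0,0,0,-20],[0,0,0,0,0,-24],[0,0,0,0,0,-28],[0,0,0,0,0,-32],[0,0,0,0,0,-36],[0,0,0,0,0,-36]]},
  "aperture": 0.025,
  "grip_force": 10
}}

```text
time_s: 7.17
tcp_pos: [0.555, 0.167, 0.1454]
eef_rot: [180.0, -0.0, -138.5]
contact_force: [-0.1, -0.1, 0.0]
gripper_width: 0.025
gripper_force: 0.7
```

```bash
cat > lid.py <<'E'
from h import *
s=r.get_state();print(np.round(s["moment"],2),np.round(s["contact_force"],1),s["eef_rot"].round(1),round(s["time_s"],2))
for n in("side","top"):
    c,P=cap(n);S=cv2.cvtColor(c["frame"],cv2.COLOR_RGB2HSV)[...,1];Z=P[...,2]
    m=(Z>.115)&(Z<.15)&(np.hypot(P[...,0]-.555,P[...,1]-.1665)<.08)&(S<60)
    q=P[m];hs,e=np.histogram(q[:,2],bins=35,range=(.115,.15));k=e[hs.argmax()]
    q=q[abs(q[:,2]-k)<.004];h=cv2.convexHull(q[:,:2].astype(np.float32))
    print(n,len(q),"disc z",np.median(q[:,2]).round(4),"lid z",np.median(q[:,2]).round(4)-.042,cv2.minEnclosingCircle(h),(np.linalg.lstsq(np.c_[q[:,:2],np.ones(len(q))],q[:,2],rcond=None)[0]).round(3))
E
python3 lid.py
```

```text
[ 0.   -0.02 -0.02] [-0.1 -0.1  0. ] [ 180.    -0.  -138.5] 7.17
side 2269 disc z 0.1269 lid z 0.0849 ((0.5522287487983704, 0.16869516670703888), 0.07409489899873734) [ 0.007 -0.003  0.124]
top 1782 disc z 0.1259 lid z 0.0839 ((0.5518315434455872, 0.16428375244140625), 0.07355113327503204) [0.001 0.001 0.125]
```

Call:
{"name": "drive_effector", "arguments": {
  "plan": {"moves": [[0,0,0,0,0,0],[0,0,-0.02,0,0,0],[0,0,-0.05,0,0,0],[0,0,-0.07,0,0,-6],[0,0,-0.07,0,0,-13],[0,0,-0.07,0,0,-20],[0,0,-0.07,0,0,-27],[0,0,-0.07,0,0,-34],[0,0,-0.07,0,0,-41],[0,0,-0.07,0,0,-48],[0,0,-0.07,0,0,-55],[0,0,-0.07,0,0,-62]]},
  "aperture": 0.06
}}

```text
time_s: 8.27
tcp_pos: [0.5547, 0.167, 0.2152]
eef_rot: [179.9, 0.0, -76.4]
contact_force: [-0.3, -0.5, -0.1]
gripper_width: 0.0598
gripper_force: 0.0
```

Call:
{"name": "drive_effector", "arguments": {
  "plan": {"moves": [[0,0,0,0,0,-7],[0,0,0,0,0,-14],[0,0,0,0,0,-21],[0,0,0,0,0,-28],[0,0,0,0,0,-35],[0,0,0,0,0,-42],[0,0,0,0,0,-49],[0,0,0,0,0,-56],[0,0,0,0,0,-63],[0,0,0,0,0,-70],[0,0,0,0,0,-77],[0,0,0,0,0,-84]]}
}}

```text
time_s: 9.27
tcp_pos: [0.5548, 0.167, 0.2152]
eef_rot: [-180.0, 0.1, 7.6]
contact_force: [-0.0, 0.1, 0.8]
gripper_width: 0.0602
gripper_force: 0.0
```

```bash
python3 lid.py
python3 - <<'E'
from h import *
for n in("top","side"):
    c,P=cap(n);save(c["frame"],n+"3.png");f=cv2.cvtColor(c["frame"],cv2.COLOR_RGB2HSV).astype(int);H,S,V=f[...,0],f[...,1],f[...,2];Z=P[...,2]
    y=(abs(H-25)<8)&(S>120)&(V>80)&(abs(Z-.163)<.012)&(np.hypot(P[...,0]-.555,P[...,1]-.1665)<.06)
    q=P[y];
    if len(q)>10: e=np.linalg.eigh(np.cov(q[:,:2].T));print(n,len(q),q.mean(0),np.degrees(np.arctan2(*e[1][::-1,1])),np.ptp(q@np.r_[e[1][:,1],0]))
E
```

```text
[-0.06  0.15  0.06] [-0.   0.1  0.8] [-1.8e+02  1.0e-01  7.6e+00] 9.27
side 3268 disc z 0.1269 lid z 0.0849 ((0.5532302260398865, 0.16857454180717468), 0.0743582546710968) [ 0.004 -0.002  0.125]
top 1936 disc z 0.126 lid z 0.08399999999999999 ((0.5421406626701355, 0.16501721739768982), 0.07077154517173767) [ 0.002 -0.     0.125]
top 68 [0.55163055 0.16400498 0.1625936 ] -154.14104838216213 0.05670830210074351
side 229 [0.55358456 0.16734267 0.16353052] -147.44455383836578 0.06317924790501173
```

View pics/side3.png

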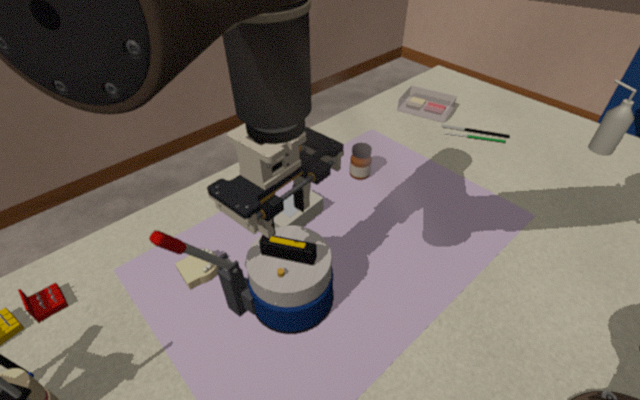

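The picture shows the lid seated level on the pot, with the fin at (289,248). The fin's yaw is about 32° (from the stripe in the side view). I'll regrip it there.

Call:
{"name": "drive_effector", "arguments": {
  "plan": {"moves": [[0,0,0,0,0,-6],[0,0,0,0,0,-12],[0,0,0,0,0,-18],[0,0,0,0,0,-24.4],[0,0,0,0,0,-24.4],[0,0,0.03,0,0,-24.4],[0,0,0.06,0,0,-24.4],[0,0,0.08,0,0,-24.4],[0,0,0.083,0,0,-24.4],[0,0,0.083,0,0,-24.4]]}
}}

```text
time_s: 10.3
tcp_pos: [0.5541, 0.1665, 0.1312]
eef_rot: [-180.0, 0.2, 31.5]
contact_force: [-0.7, 1.2, 0.5]
gripper_width: 0.0601
gripper_force: 0.0
```

Call:
{"name": "drive_effector", "arguments": {
  "plan": {"moves": [[0,0,0,0,0,0],[0,0,0,0,0,0],[0,0,0,0,0,0],[0,0,0,0,0,0],[0,0,0,0,0,0],[0,0,0,0,0,0]]},
  "aperture": 0.0245,
  "grip_force": 10
}}

```text
time_s: 10.8
tcp_pos: [0.5547, 0.167, 0.1327]
eef_rot: [-180.0, 0.0, 31.7]
contact_force: [-0.3, -0.2, -0.4]
gripper_width: 0.0272
gripper_force: 0.0
```

```bash
python3 d.py .5548 .1668 .131 32
```

```text
[-0.0001, 0.0002, 0.0017] [-0.05, 0.04, -0.3] [ 36.1  16.1 -18.8  -0.1 -55.1  85.7] 10.8
```

Call:
{"name": "drive_effector", "arguments": {
  "plan": {"moves": [[0,0,0,0,0,5],[0,0,0,0,0,10],[0,0,0.001,0,0,15],[0,0,0.001,0,0,20],[0,0,0.002,0,0,25],[0,0,0.002,0,0,30],[0,0,0.003,0,0,35],[0,0,0.003,0,0,40],[0,0,0.003,0,0,45],[0,0,0.004,0,0,50],[0,0,0.004,0,0,55],[0,0,0.004,0,0,60]]}
}}

```text
time_s: 11.8
tcp_pos: [0.5552, 0.1672, 0.1291]
eef_rot: [-180.0, 0.0, -28.5]
contact_force: [-0.7, -0.1, 1.0]
gripper_width: 0.0288
gripper_force: 10.7
```

```bash
python3 lid.py
```

```text
[-0.1   0.13  0.26] [-0.7 -0.1  1. ] [-180.     0.   -28.5] 11.8
side 2824 disc z 0.1241 lid z 0.0821 ((0.5521848201751709, 0.16916590929031372), 0.07397371530532837) [ 0.003 -0.001  0.122]
top 1525 disc z 0.123 lid z 0.08099999999999999 ((0.5545631647109985, 0.16631841659545898), 0.07384371757507324) [-0.    -0.     0.123]
```

Call:
{"name": "drive_effector", "arguments": {
  "plan": {"moves": [[0,0,0,0,0,4],[0,0,0,0,0,8],[0,0,0,0,0,12],[0,0,0,0,0,15],[0,0,0,0,0,15]]}
}}

```text
time_s: 12.32
tcp_pos: [0.5543, 0.1669, 0.1278]
eef_rot: [179.9, 0.1, -43.3]
contact_force: [0.5, 1.2, -1.9]
gripper_width: 0.0277
gripper_force: 8.3
```

```bash
python3 lid.py
```

```text
[ 0.02 -0.1   0.08] [ 0.5  1.2 -1.9] [ 1.799e+02  1.000e-01 -4.330e+01] 12.32
side 2896 disc z 0.1227 lid z 0.0807 ((0.5512703657150269, 0.16893717646598816), 0.0743454247713089) [ 0.005 -0.     0.12 ]
top 1497 disc z 0.1218 lid z 0.07980000000000001 ((0.5535169243812561, 0.1663532555103302), 0.07393202185630798) [0.001 0.002 0.121]
```

Call:
{"name": "drive_effector", "arguments": {
  "plan": {"moves": [[0,0,0,0,0,0],[0,0,0,0,0,0],[0,0,0,0,0,3],[0,0,0,0,0,6],[0,0,0,0,0,9],[0,0,0,0,0,12],[0,0,0,0,0,14],[0,0,0,0,0,14]]},
  "aperture": 0.0235,
  "grip_force": 12
}}

```text
time_s: 13.08
tcp_pos: [0.5546, 0.1669, 0.1282]
eef_rot: [179.9, 0.0, -57.3]
contact_force: [-0.3, 0.3, -2.9]
gripper_width: 0.0275
gripper_force: 16.1
```

```bash
python3 lid.py
```

```text
[ 0.09 -0.02  0.68] [-0.3  0.3 -2.9] [179.9   0.  -57.3] 13.08
side 2808 disc z 0.1218 lid z 0.07980000000000001 ((0.5530575513839722, 0.16822154819965363), 0.07403457164764404) [ 0.009 -0.002  0.117]
top 1552 disc z 0.1208 lid z 0.07880000000000001 ((0.5553106665611267, 0.16575005650520325), 0.0740114226937294) [ 0.003 -0.001  0.119]
```

Call:
{"name": "drive_effector", "arguments": {
  "plan": {"moves": [[0,0,0,0,0,2],[0,0,0,0,0,4],[0,0,0,0,0,6],[0,0,0,0,0,6]]}
}}

```text
time_s: 13.52
tcp_pos: [0.5547, 0.1669, 0.1284]
eef_rot: [179.9, 0.0, -63.2]
contact_force: [0.2, -0.5, -1.7]
gripper_width: 0.0303
gripper_force: 20.0
```

```bash
python3 lid.py
```

```text
[-0.1   0.02  0.88] [ 0.2 -0.5 -1.7] [179.9   0.  -63.2] 13.52
side 2682 disc z 0.1218 lid z 0.07980000000000001 ((0.5527715682983398, 0.1690535992383957), 0.07371155917644501) [ 0.008 -0.003  0.118]
top 1565 disc z 0.121 lid z 0.07899999999999999 ((0.5553341507911682, 0.1655072271823883), 0.07387055456638336) [ 0.002 -0.001  0.12 ]
```

Call:
{"name": "drive_effector", "arguments": {
  "plan": {"moves": [[0,0,0,0,0,3],[0,0,0,0,0,0],[0,0,0,0,0,0],[0,0,0,0,0,0],[0,0,0,0,0,0],[0,0,0,0,0,0],[0,0,-0.02,0,0,0],[0,0,-0.05,0,0,0],[0,0,-0.09,0,0,0],[0,0,-0.13,0,0,0],[0,0,-0.17,0,0,0],[0,0,-0.17,0,0,0]]},
  "aperture": 0.06
}}

```text
time_s: 14.62
tcp_pos: [0.5582, 0.1677, 0.3076]
eef_rot: [-179.3, -0.0, -63.3]
contact_force: [1.6, 0.3, 1.0]
gripper_width: 0.0601
gripper_force: 0.0
```

```bash
python3 lid.py; python3 d.py .587 .395 .3 -82
```

```text
[ 0.09 -0.15  0.06] [1.6 0.3 1. ] [-179.3   -0.   -63.3] 14.62
side 3771 disc z 0.1217 lid z 0.0797 ((0.5545864105224609, 0.16752758622169495), 0.07536377757787704) [ 0.002 -0.001  0.12 ]
top 2289 disc z 0.1207 lid z 0.07869999999999999 ((0.5556206703186035, 0.1655409336090088), 0.07396868616342545) [ 0.    -0.     0.121]
[-0.1892, -0.1303, 0.0011] [-0.14, 0.1, 18.69] [ 36.    9.3  -4.9  -0.1 -75.6  -9.3] 14.72
```

```bash
python3 d.py .5847 .3891 .335 -81.1
```

```text
[-0.185, -0.1257, -0.0339] [-0.15, 0.1, 17.79] [ 36.    9.3  -4.9  -0.1 -75.6  -9.3] 14.72
```

Call:
{"name": "drive_effector", "arguments": {
  "plan": {"moves": [[0,0,-0.03,0,0,4],[-0.03,-0.02,-0.03,0,0,9],[-0.06,-0.04,-0.03,0,0,14],[-0.09,-0.06,-0.03,0,0,17.8],[-0.12,-0.08,-0.03,0,0,17.8],[-0.15,-0.1,-0.03,0,0,17.8],[-0.178,-0.124,-0.03,0,0,17.8],[-0.182,-0.128,-0.03,0,0,17.8],[-0.182,-0.128,-0.03,0,0,17.8]]},
  "aperture": 0,
  "grip_force": 20
}}

```text
time_s: 15.47
tcp_pos: [0.5869, 0.3892, 0.3244]
eef_rot: [179.7, -0.1, -81.0]
contact_force: [0.2, 0.9, -1.1]
gripper_width: 0.0059
gripper_force: 0.0
```

```bash
python3 d.py .5847 .3891 .25 -81.1
```

```text
[-0.0004, 0.0018, 0.0744] [0.33, -0.15, 0.12] [ 49.3  21.4  14.5  -0.1 -83.4 -40.3] 15.47
```

Call:
{"name": "drive_effector", "arguments": {
  "plan": {"moves": [[0,0.001,0.03,0.3,0,0],[0,0.002,0.06,0.3,0,0],[0,0.002,0.073,0.3,0,0],[0,0.002,0.0744,0.3,0,0],[0,0.002,0.0744,0.3,0,0]]}
}}

```text
time_s: 15.88
tcp_pos: [0.5851, 0.3855, 0.2529]
eef_rot: [-179.9, -0.1, -81.1]
contact_force: [0.5, 0.9, 1.0]
gripper_width: 0.0003
gripper_force: 0.0
```

Call:
{"name": "drive_effector", "arguments": {
  "plan": {"moves": [[0.015,0,0,0,0,0],[0.03,0,0,0,0,0],[0.045,0,0,0,0,0],[0.06,0,0,0,0,0],[0.075,0,0,0,0,0],[0.09,0,0,0,0,0],[0.105,0,0,0,0,0],[0.115,0,0,0,0,0],[0.115,0,0,0,0,0]]}
}}

```text
time_s: 16.63
tcp_pos: [0.6034, 0.2704, 0.2537]
eef_rot: [-179.8, -0.0, -81.2]
contact_force: [-0.3, 0.5, 0.4]
gripper_width: 0.0005
gripper_force: 0.0
```

```bash
python3 - <<'E'
from h import *
c,P=cap("side");save(c["frame"],"side4.png");print(r.get_state()["contact_force"])
E
```

```text
[-0.50740544  0.70765144 -0.24604951]
```

View pics/side4.png

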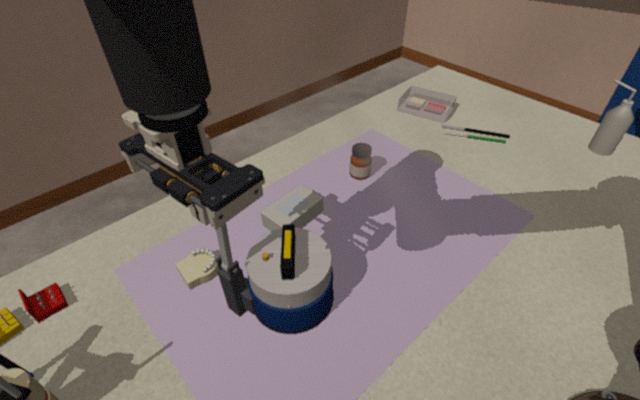

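The bar now stands upright at (222,240), pushed by the closed fingers. I'll carry it over and down.

Call:
{"name": "drive_effector", "arguments": {
  "plan": {"moves": [[0.015,0,0,0,0,0],[0.03,0,0,0,0,0],[0.045,0,0,0,0,0],[0.06,0,0,0,0,0],[0.075,0,0.002,0,0,0],[0.09,0,0.005,0,0,0],[0.105,0,0.014,0,0,0],[0.118,0,0.028,0,0,0],[0.13,0,0.043,0,0,0],[0.14,0,0.06,0,0,0],[0.15,0,0.078,0,0,0],[0.15,0,0.078,0,0,0]]}
}}

```text
time_s: 17.68
tcp_pos: [0.6245, 0.1217, 0.1711]
eef_rot: [179.8, -0.1, -81.2]
contact_force: [-0.5, 0.0, -0.7]
gripper_width: 0.0005
gripper_force: 0.0
```

```bash
python3 - <<'E'
from h import *
c,P=cap("side");save(c["frame"],"side5.png");print(r.get_state()["contact_force"])
E
python3 d.py .6275 .1125 .139 -81.1
```

```text
[-0.56970169  0.34659122  0.24019474]
[0.0103, -0.0006, 0.0342] [0.06, -0.08, -0.1] [ 28.6  19.2  -8.5   0.1 -62.3 -19.9] 17.73
```

View pics/side5.png

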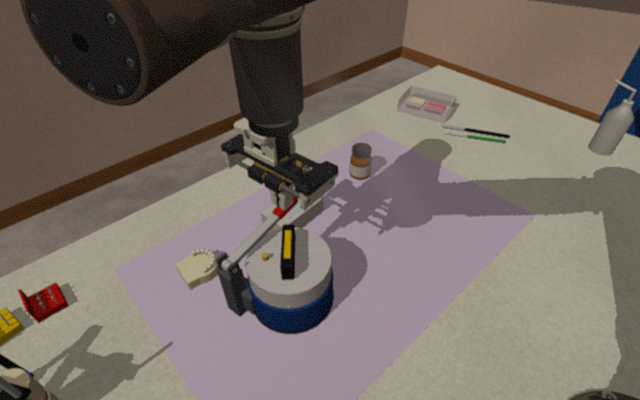

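The bar is nearly down, running from (230,262) to its red handle at (285,208) under the fingers. Now I press it flat.

Call:
{"name": "drive_effector", "arguments": {
  "plan": {"moves": [[0.005,0,0.01,0,0,0],[0.008,0,0.02,0,0,0],[0.01,0,0.028,0,0,0],[0.01,0,0.032,0,0,0],[0.01,0,0.034,0,0,0],[0.01,0,0.034,0,0,0]]}
}}

```text
time_s: 18.23
tcp_pos: [0.6281, 0.1152, 0.1411]
eef_rot: [-179.8, -0.0, -81.1]
contact_force: [-0.6, 0.7, 0.1]
gripper_width: 0.0004
gripper_force: 0.0
```

Call:
{"name": "drive_effector", "arguments": {
  "plan": {"moves": [[0,0,0.001,0,0,0],[0,0,0.002,0,0,0],[0,0,0.003,0,0,0],[0,0,0.003,0,0,0]]}
}}

```text
time_s: 18.57
tcp_pos: [0.6286, 0.1155, 0.1398]
eef_rot: [-179.7, 0.0, -81.1]
contact_force: [-2.1, -0.4, 5.0]
gripper_width: 0.0008
gripper_force: 2.4
```

Call:
{"name": "drive_effector", "arguments": {
  "plan": {"moves": [[0,0,0.001,0,0,0],[0,0,0.002,0,0,0],[0,0,0.003,0,0,0],[0,0,0.003,0,0,0],[0,0,0.003,0,0,0]]}
}}

```text
time_s: 18.98
tcp_pos: [0.6288, 0.1154, 0.1395]
eef_rot: [-179.6, 0.0, -81.0]
contact_force: [-9.8, 0.5, 20.2]
gripper_width: 0.0005
gripper_force: 10.7
```

Call:
{"name": "drive_effector", "arguments": {
  "plan": {"moves": [[0,0,-0.01,0,0,0],[0,0,-0.04,0,0,0],[0,0,-0.08,0,0,0],[0,0,-0.12,0,0,0],[0.03,0,-0.16,0,0,0],[0.07,0,-0.18,0,0,0],[0.11,0,-0.18,0,0,0],[0.15,0,-0.18,0,0,0],[0.19,0,-0.18,0,0,0],[0.2,0,-0.18,0,0,0],[0.2,0,-0.18,0,0,0]]}
}}

```text
time_s: 19.9
tcp_pos: [0.6588, -0.0862, 0.3156]
eef_rot: [-179.8, -0.0, -81.3]
contact_force: [-0.3, 1.1, 0.5]
gripper_width: 0.0001
gripper_force: 0.0
```

```bash
python3 - <<'E'
from h import *
B=R.from_euler("z",8.9,degrees=True)
for n in("top","side"):
    c,P=cap(n);save(c["frame"],n+"6.png");f=cv2.cvtColor(c["frame"],cv2.COLOR_RGB2HSV).astype(int);H,S=f[...,0],f[...,1]
    Q=B.inv().apply((P-[.5548,.1668,0]).reshape(-1,3)).reshape(P.shape)
    m=(abs(Q[...,0]-.064)<.006)&(Q[...,2]>.128)&(Q[...,2]<.2)
    for a,b in((-.1,-.07),(-.07,-.04),(-.035,0),(0,.03),(.03,.06)):
        q=Q[m&(Q[...,1]>a)&(Q[...,1]<b)];print(n,a,len(q),np.median(q,0).round(4) if len(q) else "")
E
python3 lid.py
```

```text
top -0.1 18 [ 0.064  -0.0947  0.1363]
top -0.07 0 
top -0.035 0 
top 0 0 
top 0.03 0 
side -0.1 49 [ 0.0638 -0.0796  0.1399]
side -0.07 81 [ 0.0635 -0.0527  0.1399]
side -0.035 99 [ 0.0638 -0.0177  0.1353]
side 0 85 [0.0635 0.0158 0.1353]
side 0.03 88 [0.064  0.0451 0.1352]
[ 0.04  0.17 -0.  ] [-0.7  0.9 -0.4] [-179.8    0.   -81.2] 20.0
side 3587 disc z 0.1217 lid z 0.0797 ((0.5538887977600098, 0.1679385006427765), 0.0747331753373146) [ 0.003 -0.001  0.12 ]
top 5 disc z 0.1199 lid z 0.0779 ((0.5673867464065552, 0.09322267770767212), 0.004680116195231676) [-0.99  11.062 -0.35 ]
```

View pics/side6.png

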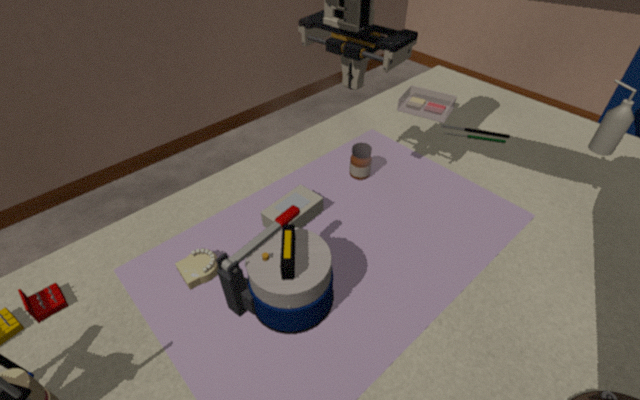

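The bar lies flat over the lid's rim: its top stays at 0.135 m along its length, and the handle is at (287,216). The lid is home, the robot is clear, and the carton, cast and jar haven't moved.

```bash
python3 -c "
from plant import r, capture
print(r.close_job())"
```

```text
the job is handed in; nothing more can be done
None
```

I handed the job in at about 20 s of the 70 s allowed. The cameras show the lid screwed home, the locking bar flat across its rim, everything released and the carton, cast and jar in place; no verdict was returned.

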